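# Stand the tall hand stamp on the checking plate

## Robot

A 7-joint arm with a two-finger parallel gripper is mounted at the origin on the work surface. World frame = base frame: x ahead of the robot, y to its left, z up, the work surface at z = 0. Lengths are in m, angles in rad, forces in N, time in s.
With the tool pointing down it reaches from about 0.35 to 0.775 m from the base axis. Payload 3.1 kg.
Tool frame: the origin (TCP) lies on the centre line of the jaws, within the pads' length; the fingertips stand 19 mm ahead of it and the grasp point (between the pads) is the TCP (robot.tip_extent is the distance from the TCP to the fingertips, in m); z points along the fingers, y is the line along which they close (so a half turn about z gives the same grasp; the last joint's range is limited). The gripper opens to 85 mm and grips with 20 to 120 N. Pads are 22 mm wide; open, the fingers measure 114 mm over their backs; the gripper's body (76 mm by 85 mm) begins 54 mm behind the grasp point. The pads swing forward as they close: fully open they stand 13 mm farther back than shut.
Start: joints at [1.192, 0.311, 0.014, 1.512, -0.004, 1.319, -0.027], TCP at [0.182, -0.519, 0.25] pointing down, gripper open.
Joint ranges: [-2.7, 2.7], [-0.3, 1.91], [-1.27, 1.3], [0.12, 2.57], [-1.44, 4.58], [0.2, 2.03], [-3.05, 3.05]. Speed limits (rad/s): [2.79, 2.79, 3.14, 3.14, 3.14, 3.14, 3.14].

## Interface

Orientations are given as a unit quaternion [w, x, y, z].
In Python, from rig import robot gives the robot as it stands. The module is installed in compiled form; this text tells all that it offers.
- The arm moves only by the shell command python3 -m creep 'ROWS' [FORCE]. ROWS is text: rows parted by semicolons, each of 7 numbers parted by spaces: the finger opening in cm, from 0 to 8.54, then the shift along the tool's x, y, z in cm, then the turn, a rotation vector about the tool's x, y, z in rad. A call has 1 to 20 rows; each row is the pose to reach, as a shift and turn from the pose commanded when the call began, along the tool's axes at that moment; what a row does not reach only later rows make up. A row lasts 1/12 s, in which the tool goes at most 41.7 mm and 7.16 degrees, less where a joint would pass 70% of its speed; a pose out of reach is approached as far as the arm can. A call with a gripper value outside its range is refused whole. The fingers move at their own pace and stop on an object; FORCE is the grip in N (left out, the last holds). Time passes only in rows, so rows that repeat a pose let the fingers close. It gives the time, the measured TCP pose, the force, the opening and the grip force at its end, in the units of the state.
- robot.state(): the state, without advancing time (a new reading comes with each control period).
- robot.camera(name): name is "scene" or "side" or "wrist"; returns (picture, depth): 384x512x3 uint8, blue, green, red; 384x512 float32, m along the optical axis (not along the pixel's ray), 0 where there is no reading.
- robot.camera_info(name): a dict with "intrinsics" (3x3 intrinsics, pixels), "camera_from_world" (4x4, takes a point from world to camera coordinates). Camera axes: x right, y down, z forward; pixel columns grow to the right and rows downward; lengths in m; the calibration is good to about 2 mm. A picture is of the moment at which its call begins: read the wrist's pose just before it. camera_info takes no time and is no camera call; for the wrist camera it gives the pose at the moment of the call.
- robot.close_job(): hands the job in; it is judged then, once.
The state is a dict: "time_s": time; "joint_pos": joint angles; "qd": joint speeds; "joint_efforts": joint torques, N m; "tool_pos": TCP position; "tcp_rot": TCP orientation; "contact_force": force on the tool from outside, world axes, zero at the start; "torque": the same for the moment, N m; "grip_width": finger opening in m; "finger_force": force on a finger pad.
Only numpy, scipy, OpenCV 4.12 (cv2) and the standard library are available. Lean on these libraries where they do the work, as an engineer would, in place of code of your own. Each camera call takes 0.05 s, during which the arm holds its last target. There are 200 camera calls.

## Task

Three hand stamps lean in the plywood rest on the printmaking table. Take the tall one and stand it upright on its metal foot on the bare square steel plate, whole foot on the steel, setting it down rather than dropping it. Let go, move clear and watch for two seconds that it stands without wobbling; leave the two shorter stamps where they are in the rest.

Things in the scene. Friction and masses are not known exactly. Their poses are not given: they have to be found in the camera images.
- tall_stamp: Longest of the three wooden hand stamps, 165 mm: aluminium foot 38 mm across, 16 thick; straight round handle 22 mm across, 16 to 135 mm up; 32 mm ball on top. About 95 g, balance point 50 mm up. Origin: centre of the foot's underside; z along the handle. At the start z leans 40 degrees from vertical, top ahead (+x within 20 degrees), origin 34 mm above the table, in any bay of the rest.
- short_stamp: Same foot and handle, 30 mm ball on top, 110 mm long; leans in another bay in the same way; same origin and z. Leave it. The rest's bays are 85 mm apart; a sloping board lies under each stamp up to 75 mm along it, cheeks beside the handle reach 69 mm; above that the handle is free all round. A stamp lifts straight up out of its bay.
- cap_stamp: Same foot and handle, flat cap 44 mm across on top, 104 mm long; leans in another bay of the rest in the same way. Origin at the centre of the foot's underside, z along the handle to the top. Leave it where it is.
- steel_plate: Bare square steel plate, 120 x 120 x 15 mm, fixed level on the table to the left or right of the rest. Origin: centre of its underside (top face 15 mm above); z up, x and y along its edges. A tin (60 mm wide, 65 high) and a lying gouge (20 mm high) are beside it, their centres over 100 mm from the plate's.
Mind the look-alikes: they are no part of the job. Leave any pink or yellow look-alike of the tall_stamp alone.

How it is judged:
On the way, in this order (a step that is already met when the one before it is completed fails the run):
1. the tall stamp is held by the fingers, lifted out of the rest (height (world z) of tall_stamp above 0.055 m and contact force between tall_stamp and the fingers above 0.5 N), for 0.1 s.
2. the tall stamp stands upright on the steel plate, untouched and without wobble, for 1 s (angle between tall_stamp's own z axis and vertical below 0.12 rad and x of tall_stamp in the frame of steel_plate between -0.045 and 0.045 m and y of tall_stamp in the frame of steel_plate between -0.045 and 0.045 m and z of tall_stamp in the frame of steel_plate below 0.022 m and contact force between tall_stamp and the fingers below 0.05 N and angular speed of tall_stamp below 0.15 rad/s and linear speed of tall_stamp below 0.02 m/s), for 1 s.
At the end, for the whole second after the job is handed in: The tall stamp stands upright (within 7 degrees) and still on the steel plate, foot centre within 45 mm of the plate's centre along each edge; the two shorter stamps are within 20 mm of where they started (angle between tall_stamp's own z axis and vertical below 0.12 rad and x of tall_stamp in the frame of steel_plate between -0.045 and 0.045 m and y of tall_stamp in the frame of steel_plate between -0.045 and 0.045 m and z of tall_stamp in the frame of steel_plate below 0.022 m and angular speed of tall_stamp below 0.15 rad/s and linear speed of tall_stamp below 0.02 m/s and distance of each of short_stamp, cap_stamp from where it was at the start of the episode below 0.02 m); the robot touches nothing.
It fails at once if a shorter stamp is knocked or taken out of its place (moved more than 30 mm) (distance of any of short_stamp, cap_stamp from where it was at the start of the episode above 0.03 m).
It fails at once if the tall stamp is dropped (falls freely from more than about 10 mm) (contact force between tall_stamp and anything else below 0.02 N and contact force between tall_stamp and the fingers below 0.02 N and linear speed of tall_stamp above 0.45 m/s).
It also fails if it takes over 43 s, if anything falls off the work surface, if the arm or the gripper's body presses on something with over 40 N, if the wrist force passes 120 N, or if a joint passes its speed limit or range.

## Working session

There is one attempt and no reset: what is moved stays moved. The work goes in short steps, Python scripts to look and compute and a shell command to move; the robot and the scene stay as the last step left them, time stands still between calls to the robot, and variables do not carry over. Pictures are saved under pics/ and viewed, at most 10 in all, crops included, and the job is handed in when it is done.

```bash
mkdir -p pics; python3 - <<'E'
from rig import robot
import cv2,numpy as np
s=robot.state();print(s)
for n in("scene","side"):
    p,d=robot.camera(n);cv2.imwrite(f"pics/{n}0.png",p);np.savez(f"{n}0.npz",p=p,d=d,**robot.camera_info(n))
    print(robot.camera_info(n))
E
```

```text
{'time_s': 0.0, 'joint_pos': array([ 1.19233587,  0.3117598 ,  0.01398049,  1.51308853, -0.00437906,
        1.31917796, -0.02717553]), 'qd': array([-8.16383722e-05,  8.63745390e-04,  9.81451182e-04, -2.11828487e-04,
       -4.12726544e-04, -9.09771707e-04, -6.09147738e-04]), 'joint_efforts': array([-4.05231646e-06, -3.79917312e+01,  1.46024865e-01, -2.30592084e+01,
        1.22857396e-02,  1.38535380e-02,  6.36591238e-06]), 'tool_pos': array([ 0.18152022, -0.51844945,  0.24918955]), 'tcp_rot': array([-1.17362309e-03,  9.85846968e-01,  1.67643408e-01, -2.57848143e-04]), 'contact_force': array([ 0.31953613, -0.45592954,  0.17190725]), 'torque': array([-0.0291884 , -0.01443366, -0.01068768]), 'finger_force': 0.0, 'grip_width': 0.08548800430933734}
{'intrinsics': array([[423.34859842,   0.        , 261.35342717],
       [  0.        , 423.34859842, 185.9674972 ],
       [  0.        ,   0.        ,   1.        ]]), 'camera_from_world': array([[ 0.44089475,  0.89753044, -0.00713609, -0.15358593],
       [ 0.75965335, -0.37737627, -0.52963567, -0.2479548 ],
       [-0.47805713,  0.22809263, -0.84819522,  1.12485576],
       [ 0.        ,  0.        ,  0.        ,  1.        ]])}
{'intrinsics': array([[495.57953342,   0.        , 255.82107805],
       [  0.        , 495.57953342, 193.9205204 ],
       [  0.        ,   0.        ,   1.        ]]), 'camera_from_world': array([[-0.9726329 , -0.23232104, -0.00348792,  0.34789716],
       [-0.15853282,  0.6745368 , -0.72101834,  0.10053851],
       [ 0.16986046, -0.70073321, -0.6929072 ,  1.25795381],
       [ 0.        ,  0.        ,  0.        ,  1.        ]])}
```

View pics/scene0.png

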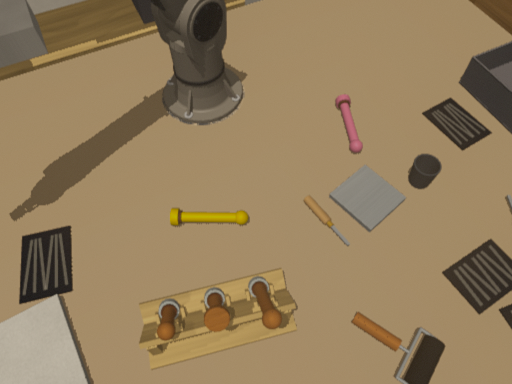

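View pics/side0.png

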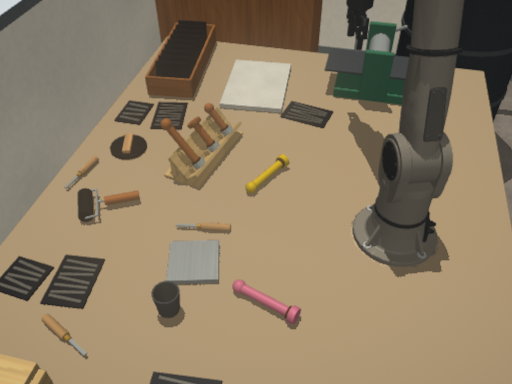

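```bash
cat > h.py <<'E'
import numpy as np,cv2
def load(f):
    z=np.load(f);return z['p'],z['d'],z['intrinsics'],z['camera_from_world']
def cloud(d,K,T):
    v,u=np.indices(d.shape);P=np.stack([(u-K[0,2])*d/K[0,0],(v-K[1,2])*d/K[1,1],d],-1)
    return (P-T[:3,3])@T[:3,:3]
def ray(uv,K,T,z):
    R=T[:3,:3];c=-R.T@T[:3,3];r=R.T@np.linalg.inv(K)@[*uv,1];return c+r*(z-c[2])/r[2]
E
python3 - <<'E'
from h import *
np.set_printoptions(precision=4,suppress=True)
for n,tb,pb in(("scene",(235,275,290,335),(325,160,410,235)),("side",(155,112,205,170),(160,235,225,288))):
    p,d,K,T=load(n+"0.npz");W=cloud(d,K,T);hsv=cv2.cvtColor(p,cv2.COLOR_BGR2HSV)
    m=np.zeros(d.shape,bool);m[tb[1]:tb[3],tb[0]:tb[2]]=1
    br=m&(hsv[...,1]>140)&(hsv[...,0]<16)&(W[...,2]>.06)&(d>0)
    q=W[br];print(n,'n',len(q),'zmax',q[:,2].max())
    c=q.mean(0);D=np.linalg.svd(q-c)[2][0];D*=np.sign(D[2]);print('c',c,'dir',D,'lean',np.degrees(np.arccos(D[2])),'head',np.degrees(np.arctan2(D[1],D[0])))
    for lo in(.06,.08,.1,.12,.14):
        k=q[(q[:,2]>lo)&(q[:,2]<lo+.02)];print(lo,len(k),k.mean(0) if len(k) else '')
    b=q[q[:,2]>.137];v,u=np.nonzero(br&(W[...,2]>.13));print('balltop',b.mean(0),'px',u.mean(),v.mean())
    m[:]=0;m[pb[1]:pb[3],pb[0]:pb[2]]=1
    pm=(m&(hsv[...,1]<60)&(abs(W[...,2]-.015)<.007)).astype(np.uint8)
    pm=cv2.morphologyEx(pm,cv2.MORPH_OPEN,np.ones((5,5)))
    cs=max(cv2.findContours(pm,0,1)[0],key=cv2.contourArea)
    X=np.array([ray(t[0],K,T,.015)[:2] for t in cs]);print('plate',cv2.minAreaRect((X*1000).astype(np.float32)))
    o=(m&(hsv[...,1]<60)).sum();print(o,pm.sum())
E
```

```text
scene n 602 zmax 0.16537707275138067
c [ 0.6175 -0.1213  0.1312] dir [ 0.6686 -0.1315  0.7319] lean 42.95512380086353 head -11.12529824483325
0.06 66 [ 0.5634 -0.1103  0.0692]
0.08 69 [ 0.5806 -0.1138  0.0898]
0.1 69 [ 0.5972 -0.1178  0.1105]
0.12 83 [ 0.6139 -0.1213  0.1302]
0.14 194 [ 0.6432 -0.1267  0.1555]
balltop [ 0.6412 -0.1258  0.1571] px 270.72701949860726 316.3593314763231
plate ((465.6837158203125, 202.7938995361328), (119.9159164428711, 122.10539245605469), 15.501378059387207)
2702 2538
side n 250 zmax 0.165112571349689
c [ 0.5964 -0.1255  0.1141] dir [0.6646 0.1596 0.7299] lean 43.1203826038839 head 13.5014402294004
0.06 38 [ 0.5631 -0.1074  0.0697]
0.08 55 [ 0.5741 -0.1336  0.0897]
0.1 46 [ 0.5967 -0.1234  0.1114]
0.12 57 [ 0.6036 -0.1391  0.1286]
0.14 35 [ 0.6338 -0.116   0.1546]
balltop [ 0.6333 -0.1175  0.1554] px 168.06493506493507 124.94805194805195
plate ((462.67962646484375, 207.014404296875), (120.982177734375, 121.77173614501953), 14.065886497497559)
2302 2013
```

```bash
cat >> h.py <<'E'
from scipy.spatial.transform import Rotation as Ro
from scipy.optimize import least_squares
def toolR(h,t):  # heading, forward tilt (rad); x ahead, z along fingers
    H=np.array([np.cos(h),np.sin(h),0]);Z=np.array([0,0,1.])
    z=np.sin(t)*H-np.cos(t)*Z;x=np.cos(t)*H+np.sin(t)*Z
    return np.stack([x,np.cross(z,x),z],1)
def pose(s):
    w=s['tcp_rot'];return np.array(s['tool_pos']),Ro.from_quat([*w[1:],w[0]]).as_matrix()
def delta(p0,R0,p,R):
    return np.round(R0.T@(np.array(p)-p0)*100,2),np.round(Ro.from_matrix(R0.T@R).as_rotvec(),3)
E
python3 - <<'E'
from h import *
from rig import robot
np.set_printoptions(precision=4,suppress=True)
p,d,K,T=load("scene0.npz");W=cloud(d,K,T);hsv=cv2.cvtColor(p,cv2.COLOR_BGR2HSV)
m=np.zeros(d.shape,bool);m[275:335,235:290]=1
q=W[m&(hsv[...,1]>140)&(hsv[...,0]<16)&(W[...,2]>.07)&(d>0)]
def f(v):
    x,y,h=v;a=np.array([np.sin(.698)*np.cos(h),np.sin(.698)*np.sin(h),np.cos(.698)])
    r=q-[x,y,.034];s=r@a;rad=np.linalg.norm(r-np.outer(s,a),axis=1)
    return np.where(s<.13,rad-.011,np.linalg.norm(r-.149*a,axis=1)-.016)
r=least_squares(f,[.54,-.11,-.2],loss='soft_l1',f_scale=.002);x,y,h=r.x
print(r.x,'rms',np.sqrt(np.mean(f(r.x)**2)),'head deg',np.degrees(h))
a=np.array([np.sin(.698)*np.cos(h),np.sin(.698)*np.sin(h),np.cos(.698)])
G=np.array([x,y,.034])+.106*a;R=toolR(h,np.radians(10));pre=G-.12*R[:,2]
print('ball',np.array([x,y,.034])+.149*a,'grasp',G,'pre',pre)
print(*delta(*pose(robot.state()),pre,R))
E
```

```text
[ 0.5464 -0.1056 -0.1978] rms 0.0009094405052276088 head deg -11.331647390805147
ball [ 0.6403 -0.1244  0.1482] grasp [ 0.6132 -0.119   0.1152] pre [ 0.5928 -0.1149  0.2334]
[ 52.16 -24.5    1.64] [-0.049  0.171  0.533]
```

```bash
python3 -m creep '6 52.2 -24.5 1.6 -0.05 0.17 0.53;6 52.2 -24.5 1.6 -0.05 0.17 0.53;6 52.2 -24.5 1.6 -0.05 0.17 0.53;6 52.2 -24.5 1.6 -0.05 0.17 0.53;6 52.2 -24.5 1.6 -0.05 0.17 0.53;6 52.2 -24.5 1.6 -0.05 0.17 0.53;6 52.2 -24.5 1.6 -0.05 0.17 0.53;6 52.2 -24.5 1.6 -0.05 0.17 0.53;6 52.2 -24.5 1.6 -0.05 0.17 0.53;6 52.2 -24.5 1.6 -0.05 0.17 0.53;6 52.2 -24.5 1.6 -0.05 0.17 0.53;6 52.2 -24.5 1.6 -0.05 0.17 0.53;6 52.2 -24.5 1.6 -0.05 0.17 0.53;6 52.2 -24.5 1.6 -0.05 0.17 0.53;6 52.2 -24.5 1.6 -0.05 0.17 0.53;6 52.2 -24.5 1.6 -0.05 0.17 0.53;6 52.2 -24.5 1.6 -0.05 0.17 0.53;6 52.2 -24.5 1.6 -0.05 0.17 0.53;6 52.2 -24.5 1.6 -0.05 0.17 0.53;6 52.2 -24.5 1.6 -0.05 0.17 0.53' 60
python3 - <<'E'
from h import *
from rig import robot
np.set_printoptions(precision=4,suppress=True)
i=robot.camera_info("wrist");p,d=robot.camera("wrist");cv2.imwrite("pics/w1.png",p);np.savez("w1.npz",p=p,d=d,**i)
s=robot.state();h=np.radians(-11.33)
G=np.array([.6132,-.119,.1152]);R=toolR(h,np.radians(10))
print(s['joint_pos'],*delta(*pose(s),G,R))
K,T=i['intrinsics'],i['camera_from_world']
for P in([.6403,-.1244,.1482],G):
    c=K@(T[:3,:3]@P+T[:3,3]);print(c[:2]/c[2])
E
```

```text
time_s: 1.77
tool_pos: [0.5927, -0.1171, 0.2344]
tcp_rot: [0.011, 0.991, -0.098, 0.087]
contact_force: [-0.3, 0.1, -0.2]
grip_width: 0.0604
finger_force: 0.0
[ 0.3896  0.3287 -0.3012  1.5544  0.1288  1.1004 -1.7042] [-0.07 -0.23 12.1 ] [ 0.004 -0.001  0.001]
[252.0027 160.6088]
[252.4426 191.8319]
```

View pics/w1.png

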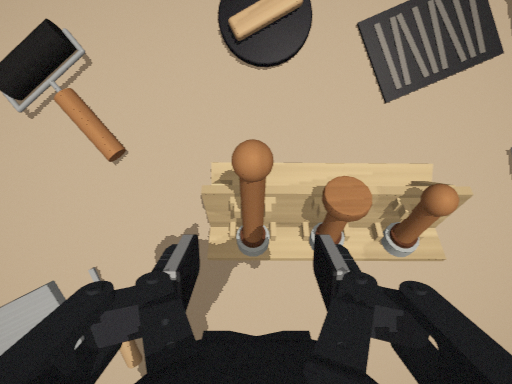

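The wrist view shows the tall stamp's ball at (252,161), exactly where predicted, with the jaws straddling its handle. The cap stamp's edge is at column 323, clear of the jaws. Descending.

```bash
python3 -m creep '5.4 -0.1 -0.2 3 0 0 0;5.4 -0.1 -0.2 5 0 0 0;5.4 -0.1 -0.2 7 0 0 0;5.4 -0.1 -0.2 9 0 0 0;5.4 -0.1 -0.2 10.5 0 0 0;5.4 -0.1 -0.2 11.5 0 0 0;5.4 -0.1 -0.2 12.1 0 0 0;5.4 -0.1 -0.2 12.1 0 0 0;5.4 -0.1 -0.2 12.1 0 0 0'
python3 -m creep '1 0 0 0 0 0 0;1 0 0 0 0 0 0;1 0 0 0 0 0 0;1 0 0 0 0 0 0;1 0 0 0 0 0 0;1 0 0 0 0 0 0;1 0 0 0 0 0 0;1 0 0 0 0 0 0;1 0 0 0 0 0 0;1 0 0 0 0 0 0' 60
python3 - <<'E'
from h import *
from rig import robot
np.set_printoptions(precision=4,suppress=True)
s=robot.state();p,R=pose(s);print(s['tool_pos'],s['grip_width'],s['finger_force'])
print('up 12cm:',R.T@[0,0,12])
E
```

```text
time_s: 2.57
tool_pos: [0.6138, -0.1179, 0.1155]
tcp_rot: [0.01, 0.991, -0.097, 0.087]
contact_force: [-0.6, 0.2, -0.2]
grip_width: 0.054
finger_force: 0.0
time_s: 3.4
tool_pos: [0.6144, -0.1178, 0.1162]
tcp_rot: [0.01, 0.991, -0.097, 0.088]
contact_force: [-0.2, -0.1, 6.0]
grip_width: 0.0208
finger_force: 58.7
[ 0.6144 -0.1178  0.1162] 0.020771957448618084 58.69535744190216
up 12cm: [  2.1178   0.043  -11.8116]
```

```bash
python3 -m creep '1 0.4 0 -2 0 0 0;1 0.7 0 -4 0 0 0;1 1.1 0 -6 0 0 0;1 1.4 0 -8 0 0 0;1 1.8 0 -10 0 0 0;1 2.1 0 -11.8 0 0 0;1 2.1 0 -11.8 0 0 0;1 2.1 0 -11.8 0 0 0'
python3 - <<'E'
from h import *
from rig import robot
np.set_printoptions(precision=4,suppress=True)
s=robot.state();print(s['tool_pos'],s['grip_width'],s['finger_force'])
for head in(10,23):print(*delta(*pose(s),[.464,.205,.20],toolR(np.radians(head),np.radians(50))))
E
```

```text
time_s: 4.07
tool_pos: [0.6138, -0.1172, 0.2348]
tcp_rot: [0.01, 0.991, -0.097, 0.087]
contact_force: [-0.7, -0.0, -1.4]
grip_width: 0.0206
finger_force: 58.8
[ 0.6138 -0.1172  0.2348] 0.020590798731518305 58.76631796360016
[-21.2  -28.72  -0.33] [ 0.192  0.689 -0.324]
[-21.2  -28.72  -0.33] [ 0.307  0.677 -0.525]
```

```bash
python3 -m creep '1 -2 -2.9 0 0.03 0.07 -0.05;1 -4.2 -5.7 0 0.06 0.135 -0.105;1 -6.4 -8.6 0 0.09 0.2 -0.16;1 -8.5 -11.5 0 0.12 0.27 -0.21;1 -10.6 -14.4 0 0.15 0.34 -0.26;1 -12.7 -17.2 0 0.18 0.41 -0.32;1 -14.8 -20.1 0 0.21 0.47 -0.37;1 -17 -23 0 0.245 0.54 -0.42;1 -19 -25.8 0 0.275 0.61 -0.47;1 -21.2 -28.7 -0.3 0.307 0.677 -0.525;1 -21.2 -28.7 -0.3 0.307 0.677 -0.525;1 -21.2 -28.7 -0.3 0.307 0.677 -0.525;1 -21.2 -28.7 -0.3 0.307 0.677 -0.525;1 -21.2 -28.7 -0.3 0.307 0.677 -0.525;1 -21.2 -28.7 -0.3 0.307 0.677 -0.525;1 -21.2 -28.7 -0.3 0.307 0.677 -0.525'
python3 - <<'E'
from h import *
from rig import robot
np.set_printoptions(precision=4,suppress=True)
for n in("scene","side"):
    p,d=robot.camera(n);cv2.imwrite(f"pics/{n}1.png",p);np.savez(f"{n}1.npz",p=p,d=d,**robot.camera_info(n))
s=robot.state();print(s['joint_pos'],s['grip_width'],s['finger_force'])
print(*delta(*pose(s),[.464,.205,.20],toolR(np.radians(23),np.radians(50))))
E
```

```text
time_s: 5.4
tool_pos: [0.4597, 0.203, 0.2185]
tcp_rot: [-0.081, 0.895, 0.18, 0.4]
contact_force: [0.5, -0.9, -1.3]
grip_width: 0.0203
finger_force: 58.9
[ 0.6269 -0.2438 -0.9523  2.3986 -1.439   0.1978 -0.2283] 0.020450202874594904 58.86130750179291
[-1.22 -0.07  1.58] [ 0.002  0.03  -0.004]
```

View pics/side1.png

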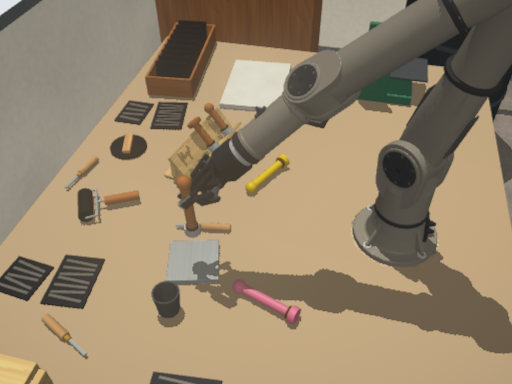

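View pics/scene1.png

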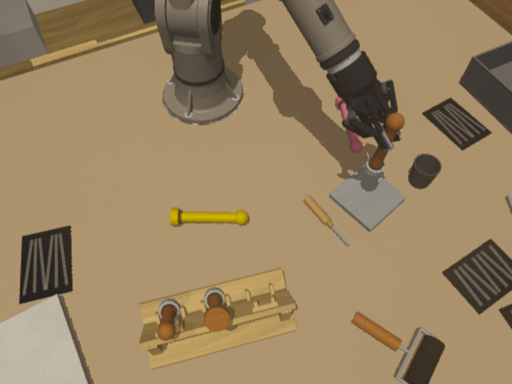

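The side view shows the stamp held upright near the plate, foot at (193,228). The scene view shows the foot at (375,168), inside the plate's near edge. Joints 5 and 6 are at their limits, so I'll work out the kinematics and find a reachable heading.

```bash
cat > fk.py <<'E'
import numpy as np,itertools
from scipy.spatial.transform import Rotation as Ro
Q=[[1.19233587,.3117598,.01398049,1.51308853,-.00437906,1.31917796,-.02717553],[.3896,.3287,-.3012,1.5544,.1288,1.1004,-1.7042],[.6269,-.2438,-.9523,2.3986,-1.439,.1978,-.2283]]
P=[[.18152,-.51845,.24919],[.5927,-.1171,.2344],[.4597,.203,.2185]]
W=[[-.00117,.98585,.16764,-.00026],[.011,.991,-.098,.087],[-.081,.895,.18,.4]]
W=[Ro.from_quat([*w[1:],w[0]]) for w in W]
def frames(q,s):
    R=Ro.identity();F=[R]
    for i,a in enumerate('zyzyzyz'):R=R*Ro.from_rotvec((np.array([0,0,1.]) if a=='z' else np.array([0,1.,0]))*s[i]*q[i]);F.append(R)
    return F
if __name__=="__main__":
    best=[]
    for s in itertools.product([1,-1],repeat=7):
      if s[1]<0: continue
      for b in(0,np.pi/2,-np.pi/2,np.pi):
        B=Ro.from_euler('z',b);F=[frames(q,s) for q in Q]
        E=[f[7].inv()*B.inv()*w for f,w in zip(F,W)]
        e=(E[0].inv()*E[1]).magnitude()+(E[0].inv()*E[2]).magnitude()
        best.append((e,s,b,E[0]))
    best.sort(key=lambda t:t[0])
    for e,s,b,E in best[:6]:
        A=[];y=[]
        for q,p in zip(Q,P):
            f=frames(q,s);Rb=Ro.from_euler('z',b)
            A.append(np.stack([(Rb*f[k]).apply([0,0,1]) for k in(0,2,4,6)],1));y+=p
        L,r,_,_=np.linalg.lstsq(np.vstack(A),y,rcond=None)
        print(round(e,3),s,round(b,2),E.as_rotvec().round(2),L.round(4),r)
E
python3 fk.py
```

```text
0.002 (-1, 1, -1, 1, -1, 1, -1) 0 [-0.   -0.    1.57] [0.234  0.474  0.4167 0.33  ] [0.00068191]
1.42 (-1, 1, -1, 1, -1, 1, -1) -1.57 [ 0. -0.  0.] [-0.2202  0.5534 -0.1406  0.1465] [0.87918658]
1.421 (-1, 1, -1, 1, -1, 1, -1) 1.57 [ 0.   -0.   -3.14] [ 0.7086 -0.6041  0.165  -0.1892] [0.87154206]
1.44 (-1, 1, -1, -1, -1, -1, -1) 1.57 [-0.96  0.04  2.99] [ 0.5143 -0.3462  0.0252 -0.0689] [0.89647085]
1.475 (1, 1, 1, -1, 1, -1, 1) -1.57 [-0.75 -0.29  2.37] [-0.691   1.1832 -0.002   0.2744] [0.72764927]
1.563 (-1, 1, 1, 1, 1, 1, -1) 1.57 [ 0.   -0.   -3.11] [ 1.4074 -0.9678  0.3947  0.1074] [0.55637706]
```

```bash
cat > ik.py <<'E'
from fk import *
from h import toolR,delta,pose
from scipy.optimize import least_squares
from rig import robot
np.set_printoptions(precision=3,suppress=True)
s=(-1,1,-1,1,-1,1,-1);E=Ro.from_rotvec([0,0,np.pi/2])
def cols(q):
    f=frames(q,s);z=[f[k].apply([0,0,1]) for k in(0,2,4,6)];x=[f[k].apply([1,0,0]) for k in(2,4,6)]
    return np.stack(z+[x[0]-x[1],x[2]],1)
st=robot.state();Qa=Q+[list(st['joint_pos'])];Pa=P+[list(st['tool_pos'])]
A=np.vstack([cols(q) for q in Qa]);L=np.linalg.lstsq(A,np.ravel(Pa),rcond=None)[0]
print('L',L,'res',abs(A@L-np.ravel(Pa)).max())
lo=np.array([-2.7,-.3,-1.27,.12,-1.44,.2,-3.05])+.05;hi=np.array([2.7,1.91,1.3,2.57,4.58,2.03,3.05])-.05
q0=np.array(st['joint_pos']);rng=np.random.default_rng(0)
def ik(p,R,q0,n=5):
    best=None
    for k in range(n):
        x0=np.clip(q0+(k>0)*rng.normal(0,.6,7),lo+.01,hi-.01)
        g=lambda q:np.r_[(cols(q)@L-p)*10,(Ro.from_matrix(R).inv()*frames(q,s)[7]*E).as_rotvec()*3,.002*(q-q0)]
        r=least_squares(g,x0,bounds=(lo,hi),max_nfev=60);e=np.linalg.norm(g(r.x)[:6])
        if best is None or e+.02*np.abs(r.x-q0).max()<best[0]+.02*np.abs(best[1]-q0).max():best=(e,r.x)
    return best
if __name__=="__main__":
    d=np.array([.464,.205])/.507
    for out in(0,.025):
      for hd in range(-100,150,20):
        c=np.array([.464,.205])+out*d
        e,q=ik(np.array([*c,.125]),toolR(np.radians(hd),np.radians(50)),q0)
        print(out,hd,round(e,3),q)
E
python3 ik.py
```

```text
L [0.176 0.458 0.396 0.288 0.041 0.02 ] res 0.017523222281006945
0 -100 0.0 [-0.36   0.788 -0.618  1.489  0.736  1.869  1.834]
0 -80 2.728 [ 0.871 -0.25  -1.22   2.172  0.089  0.787 -3.   ]
0 -60 2.191 [ 0.748 -0.25  -1.22   2.213  0.26   0.689 -3.   ]
0 -40 1.673 [ 0.655 -0.25  -1.22   2.278  0.433  0.556 -3.   ]
0 -20 0.236 [-1.711  0.549  1.25   2.187  0.502  0.325 -3.   ]
0 0 0.473 [-1.751  0.282  1.25   2.282  0.888  0.25  -3.   ]
0 20 0.573 [-1.409  0.116  1.25   2.356 -1.39   0.25  -0.11 ]
0 40 0.468 [ 0.77   0.129 -1.06   2.365 -1.39   0.25   0.205]
0 60 0.02 [ 0.926  0.435 -1.22   2.352 -1.39   0.25   0.653]
0 80 0.0 [ 0.726  0.458 -0.917  2.173 -0.912  0.616  0.483]
0 100 0.0 [ 0.52   0.531 -0.698  1.968 -0.69   0.939  0.529]
0 120 0.0 [ 0.426  0.666 -0.714  1.745 -0.443  1.188  0.525]
0 140 0.0 [ 0.339  0.81  -0.804  1.533 -0.211  1.433  0.537]
0.025 -100 0.0 [-0.398  0.819 -0.557  1.396  0.746  1.884  1.897]
0.025 -80 0.0 [-0.434  0.711 -0.564  1.608  0.892  1.716  2.051]
0.025 -60 0.244 [-1.487  0.895  1.25   1.728 -0.009  0.973 -3.   ]
0.025 -40 1.792 [ 0.666 -0.25  -1.22   2.269  0.442  0.529 -3.   ]
0.025 -20 0.0 [-0.333  0.329 -0.655  2.273  1.439  1.035  2.328]
0.025 0 0.46 [-1.62   0.299  1.126  2.237  0.888  0.25  -3.   ]
0.025 20 0.531 [-1.425  0.18   1.25   2.312 -1.39   0.25  -0.172]
0.025 40 0.453 [ 0.545  0.15  -0.834  2.325 -1.39   0.25   0.206]
0.025 60 0.005 [ 0.833  0.447 -1.141  2.304 -1.39   0.25   0.645]
0.025 80 0.0 [ 0.643  0.476 -0.848  2.116 -0.905  0.628  0.46 ]
0.025 100 0.0 [ 0.52   0.59  -0.756  1.895 -0.62   0.921  0.439]
0.025 120 0.0 [ 0.397  0.711 -0.723  1.667 -0.414  1.204  0.479]
0.025 140 0.0 [ 0.302  0.854 -0.802  1.443 -0.194  1.468  0.507]
```

```bash
python3 - <<'E'
from ik import *
p0,R0=pose(st)
q=q0
for hd,z in((45,.27),(70,.27),(100,.26)):
    R=toolR(np.radians(hd),np.radians(50));p=np.array([.466,.206,z])
    e,q=ik(p,R,q,3);print(hd,round(e,3),q,*delta(p0,R0,p,R))
E
```

```text
L [0.176 0.458 0.396 0.288 0.041 0.02 ] res 0.017523222281006945
45 0.0 [ 0.669 -0.177 -0.766  2.271 -1.283  0.631  0.041] [ 4.15 -0.09 -2.91] [ 0.293  0.03  -0.255]
70 0.0 [ 0.686  0.062 -0.757  2.093 -1.035  0.897  0.229] [ 4.15 -0.09 -2.91] [ 0.623  0.028 -0.541]
100 0.0 [ 0.555  0.353 -0.739  1.808 -0.696  1.19   0.329] [ 3.4  -0.09 -2.25] [ 1.019  0.025 -0.883]
```

```bash
python3 -m creep '1 1.5 0 -1 0 0 0;1 3 0 -2 0.07 0 -0.06;1 4.1 0 -2.9 0.14 0.01 -0.12;1 4.1 0 -2.9 0.22 0.02 -0.19;1 4.1 0 -2.9 0.29 0.03 -0.25;1 4.1 0 -2.9 0.37 0.03 -0.32;1 4.1 0 -2.9 0.45 0.03 -0.39;1 4.1 0 -2.9 0.53 0.03 -0.46;1 4.1 0 -2.9 0.62 0.03 -0.54;1 4.1 0 -2.9 0.7 0.03 -0.61;1 4 0 -2.7 0.78 0.03 -0.68;1 3.8 0 -2.6 0.86 0.03 -0.75;1 3.6 0 -2.4 0.94 0.03 -0.82;1 3.4 0 -2.25 1.02 0.025 -0.88;1 3.4 0 -2.25 1.02 0.025 -0.88;1 3.4 0 -2.25 1.02 0.025 -0.88;1 3.4 0 -2.25 1.02 0.025 -0.88'
python3 - <<'E'
from h import *
from rig import robot
np.set_printoptions(precision=4,suppress=True)
C={}
for n in("scene","side"):
    p,d=robot.camera(n);cv2.imwrite(f"pics/{n}2.png",p);i=robot.camera_info(n);np.savez(f"{n}2.npz",p=p,d=d,**i)
s=robot.state();print(s['joint_pos'],s['tool_pos'],s['grip_width'],s['finger_force'])
R=toolR(np.radians(100),np.radians(50));p0,R0=pose(s);t=R0[:,2];print('head/tilt',np.degrees(np.arctan2(t[1],t[0])),np.degrees(np.arccos(-t[2])))
for z in(.2,.135):print(*delta(p0,R0,[.466,.206,z],R))
E
```

```text
time_s: 6.92
tool_pos: [0.4661, 0.206, 0.26]
tcp_rot: [-0.325, 0.583, 0.694, 0.271]
contact_force: [-1.1, -0.1, -0.3]
grip_width: 0.0204
finger_force: 59.2
[ 0.4779  0.3832 -0.5191  1.7568 -0.7043  1.292   0.4381] [0.4655 0.2062 0.2605] 0.020914226640171146 59.15676712989807
head/tilt 100.10844462490869 49.9577384332961
[-4.65  0.06  3.87] [-0.001  0.001 -0.001]
[-9.62  0.07  8.06] [-0.001  0.001 -0.001]
```

View pics/side2.png

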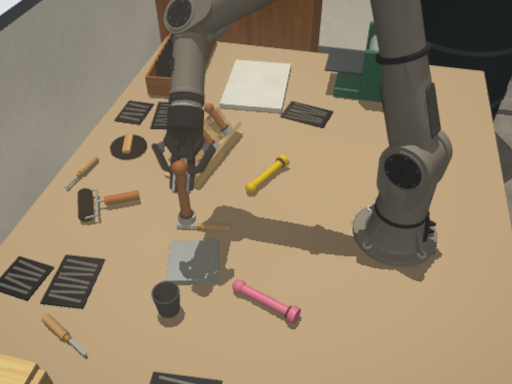

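View pics/scene2.png

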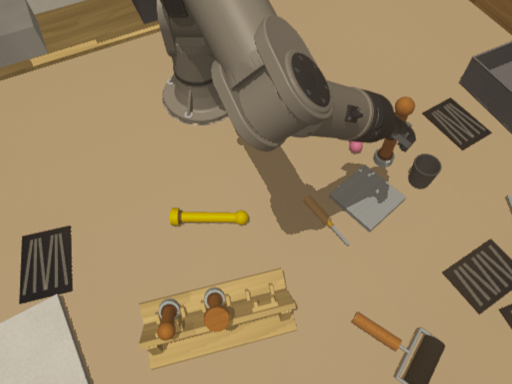

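The side view shows the stamp with its ball at (179,168) and foot at (187,220). The scene view has the ball at (404,106) and foot at (384,157). I'll measure how upright it is.

```bash
cat > fit.py <<'E'
from h import *
def stampfit(fs,boxes,tcp):
    q=[]
    for f,b in zip(fs,boxes):
        p,d,K,T=load(f);W=cloud(d,K,T);hsv=cv2.cvtColor(p,cv2.COLOR_BGR2HSV)
        m=np.zeros(d.shape,bool);m[b[1]:b[3],b[0]:b[2]]=1
        k=W[m&(hsv[...,1]>140)&(hsv[...,0]<16)&(d>0)]
        k=k[(np.linalg.norm(k[:,:2]-tcp[:2],axis=1)<.04)&(abs(k[:,2]-tcp[2])<.11)];print(f,len(k));q.append(k)
    q=np.vstack(q)
    def g(v):
        a=np.array([v[2],v[3],1]);a/=np.linalg.norm(a);r=q-[v[0],v[1],v[4]];s=r@a   # v[4]: height of ball centre
        rad=np.linalg.norm(r-np.outer(s,a),axis=1)
        return np.where(s<-.018,rad-.011,np.linalg.norm(r,axis=1)-.016)
    r=least_squares(g,[tcp[0],tcp[1],0,0,tcp[2]+.043],loss='soft_l1',f_scale=.002);v=r.x
    print('ball',v[[0,1,4]],'tilt xy deg',np.degrees(v[2:4]),'rms',np.sqrt(np.mean(g(v)**2)))
    a=np.array([v[2],v[3],1]);a/=np.linalg.norm(a);print('foot',v[[0,1,4]]-.149*a)
E
python3 - <<'E'
from fit import *
np.set_printoptions(precision=4,suppress=True)
stampfit(["scene2.npz","side2.npz"],[(365,90,425,165),(165,155,200,225)],[.4655,.2062,.2605])
stampfit(["scene2.npz"],[(365,90,425,165)],[.4655,.2062,.2605])
E
```

```text
scene2.npz 548
side2.npz 107
ball [0.4653 0.2063 0.3011] tilt xy deg [-0.0078  0.4511] rms 0.0015118038138114106
foot [0.4653 0.2051 0.1521]
scene2.npz 548
ball [0.4656 0.2061 0.3006] tilt xy deg [0.1706 0.3378] rms 0.0014862872462848653
foot [0.4652 0.2052 0.1516]
```

```bash
python3 -m creep '1 -1.9 0 1.6 0 0 0;1 -3.8 0 3.2 0 0 0;1 -5.7 0 4.8 0 0 0;1 -7.5 0 6.3 0 0 0;1 -8.8 0 7.4 0 0 0;1 -9.6 0 8.1 0 0 0;1 -9.6 0 8.1 0 0 0;1 -9.6 0 8.1 0 0 0'
python3 -m creep '1 -0.15 0 0.13 0 0 0;1 -0.3 0 0.26 0 0 0;1 -0.45 0 0.39 0 0 0;1 -0.6 0 0.5 0 0 0;1 -0.69 0 0.57 0 0 0;1 -0.75 0 0.62 0 0 0;1 -0.75 0 0.62 0 0 0;1 -0.75 0 0.62 0 0 0'
python3 -c "
from rig import robot;s=robot.state();print(s['tool_pos'],s['contact_force'],s['torque'])"
```

```text
time_s: 7.68
tool_pos: [0.4659, 0.2067, 0.1356]
tcp_rot: [-0.324, 0.582, 0.695, 0.271]
contact_force: [-0.3, 0.3, -0.2]
grip_width: 0.0199
finger_force: 59.2
time_s: 8.35
tool_pos: [0.466, 0.2066, 0.1253]
tcp_rot: [-0.324, 0.582, 0.695, 0.271]
contact_force: [-0.3, -0.4, -0.8]
grip_width: 0.0206
finger_force: 59.2
[0.46601844 0.20657878 0.12526275] [-0.3120476  -0.37588612 -0.82922143] [-0.96603733 -0.08606303  0.00789286]
```

```bash
python3 -m creep '1 -0.04 0 0.03 0 0 0;1 -0.08 0 0.06 0 0 0;1 -0.08 0 0.06 0 0 0'; python3 -m creep '1 -0.04 0 0.03 0 0 0;1 -0.08 0 0.06 0 0 0;1 -0.08 0 0.06 0 0 0'
```

```text
time_s: 8.6
tool_pos: [0.466, 0.2065, 0.1242]
tcp_rot: [-0.324, 0.582, 0.695, 0.271]
contact_force: [-1.4, 0.7, -0.6]
grip_width: 0.0204
finger_force: 59.2
time_s: 8.85
tool_pos: [0.466, 0.2064, 0.1232]
tcp_rot: [-0.324, 0.582, 0.695, 0.271]
contact_force: [-0.2, -0.1, -0.7]
grip_width: 0.0205
finger_force: 59.2
```

```bash
for i in 1 ; do python3 -m creep '1 -0.04 0 0.03 0 0 0;1 -0.08 0 0.06 0 0 0;1 -0.08 0 0.06 0 0 0'; done | grep -E "pos|force"; python3 -m creep '1 -0.04 0 0.03 0 0 0;1 -0.08 0 0.06 0 0 0;1 -0.08 0 0.06 0 0 0' | grep -E "pos|force"
```

```text
tool_pos: [0.4661, 0.2065, 0.1224]
contact_force: [-0.5, -0.1, -0.5]
finger_force: 59.2
tool_pos: [0.4661, 0.2068, 0.1224]
contact_force: [-1.2, -1.9, 5.5]
finger_force: 59.6
```

```bash
python3 -m creep '2.2 0.02 0 -0.02 0 0 0;2.4 0.02 0 -0.02 0 0 0;2.6 0.02 0 -0.02 0 0 0;2.8 0.02 0 -0.02 0 0 0;3.2 0.02 0 -0.02 0 0 0;4 0.02 0 -0.02 0 0 0;5 0.02 0 -0.02 0 0 0;6 0.02 0 -0.02 0 0 0;6 0.02 0 -0.02 0 0 0;6 0.02 0 -0.02 0 0 0' 20
python3 - <<'E'
from fit import *
from rig import robot
np.set_printoptions(precision=4,suppress=True)
for n in("scene","side"):
    p,d=robot.camera(n);np.savez(f"{n}3.npz",p=p,d=d,**robot.camera_info(n));cv2.imwrite(f"pics/{n}3.png",p)
stampfit(["scene3.npz"],[(345,100,425,215)],robot.state()['tool_pos'])
E
```

```text
time_s: 10.18
tool_pos: [0.4661, 0.2063, 0.1216]
tcp_rot: [-0.324, 0.582, 0.695, 0.271]
contact_force: [-0.3, 0.4, 0.1]
grip_width: 0.0601
finger_force: 0.0
scene3.npz 335
ball [0.4653 0.2056 0.1632] tilt xy deg [-0.0136  0.1269] rms 0.0023802308638346914
foot [0.4654 0.2053 0.0142]
```

Standing upright and centred between the open fingers. Retracting straight back.

```bash
python3 -m creep '6 0 0 -0.5 0 0 0;6 0 0 -1.5 0 0 0;6 0 0 -3 0 0 0;6 0 0 -4.5 0 0 0;6 0 0 -6.5 0 0 0;6 0 0 -8.5 0 0 0;6 0 0 -10.5 0 0 0;6 0 0 -12.5 0 0 0;6 0 0 -14.5 0 0 0;6 0 0 -15 0 0 0;6 0 0 -15 0 0 0;6 0 0 -15 0 0 0'
python3 -m creep '6 0 0 0 0 0 0;6 0 0 0 0 0 0;6 0 0 0 0 0 0;6 0 0 0 0 0 0;6 0 0 0 0 0 0;6 0 0 0 0 0 0;6 0 0 0 0 0 0;6 0 0 0 0 0 0;6 0 0 0 0 0 0;6 0 0 0 0 0 0;6 0 0 0 0 0 0;6 0 0 0 0 0 0;6 0 0 0 0 0 0;6 0 0 0 0 0 0;6 0 0 0 0 0 0;6 0 0 0 0 0 0;6 0 0 0 0 0 0;6 0 0 0 0 0 0;6 0 0 0 0 0 0;6 0 0 0 0 0 0' >/dev/null
python3 -m creep '6 0 0 0 0 0 0;6 0 0 0 0 0 0;6 0 0 0 0 0 0;6 0 0 0 0 0 0;6 0 0 0 0 0 0;6 0 0 0 0 0 0'
python3 - <<'E'
from rig import robot
import cv2
p,d=robot.camera("scene");cv2.imwrite("pics/scene4.png",p)
E
```

```text
time_s: 11.28
tool_pos: [0.4861, 0.0934, 0.2179]
tcp_rot: [-0.324, 0.582, 0.695, 0.271]
contact_force: [0.5, 0.3, 0.4]
grip_width: 0.0601
finger_force: 0.0
time_s: 13.45
tool_pos: [0.4863, 0.0932, 0.218]
tcp_rot: [-0.324, 0.582, 0.695, 0.271]
contact_force: [-0.2, -0.5, -0.0]
grip_width: 0.0599
finger_force: 0.0
```

View pics/scene4.png

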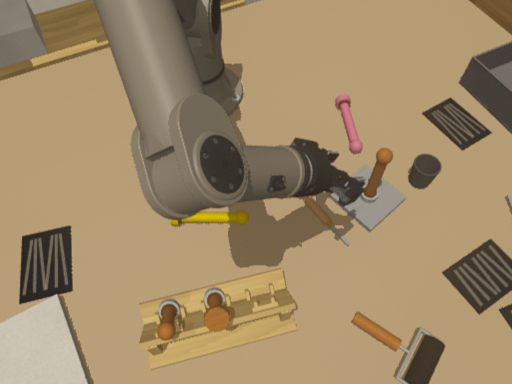

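The tall stamp stands on the plate, ball at (384,157) and foot at (369,193). The gripper is clear, and the two short stamps are unmoved in the rest.

```bash
python3 -c "
from rig import robot;print(robot.close_job())"
```

```text
the job is handed in; nothing more can be done
None
```

The tall stamp stands upright near the centre of the steel plate, was let go and watched for two seconds without wobbling, the two shorter stamps are still in the rest, and the job is handed in (no verdict was returned).

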